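# Zero the bridge amplifier with the tuning tool

## Robot

A 7-joint arm with a two-finger parallel gripper is mounted at the origin on a cart in front of the work surface, level with it; the furniture and walls round the work are solid. World frame = base frame: x ahead of the robot, y to its left, z up, the work surface at z = 0. Lengths are in m, angles in rad, forces in N, time in s.
With the tool pointing down it reaches from about 0.425 to 0.925 m from the base axis. Payload 6.8 kg.
Tool frame: the origin (TCP) lies on the centre line of the jaws, within the pads' length; the fingertips stand 14 mm ahead of it and the grasp point (between the pads) lies 5 mm behind it (r.tips_ahead is the distance from the TCP to the fingertips, in m); z points along the fingers, y is the line along which they close (so a half turn about z gives the same grasp; the last joint's range is limited). The gripper opens to 85 mm and grips with 20 to 120 N. Pads are 22 mm wide; open, the fingers measure 114 mm over their backs; the gripper's body (76 mm by 85 mm) begins 54 mm behind the grasp point. The pads swing forward as they close: fully open they stand 13 mm farther back than shut.
Start: joints at [1.14, 0.477, 0.022, 1.555, -0.011, 1.109, -0.083], TCP at [0.214, -0.64, 0.245] pointing down, gripper open.
Joint ranges: [-2.96, 2.96], [-0.34, 2.1], [-1.41, 1.46], [0.24, 2.44], [-1.37, 4.51], [0.17, 1.92], [-2.96, 2.96]. Speed limits (rad/s): [2.39, 2.39, 3.14, 3.14, 3.14, 3.14, 3.14].

## Interface

Orientations are given as a rotation vector (axis times angle).
In Python, from bench import r, eyes gives the robot as it stands.
- The arm moves only by the tool step_arm, never from a script. Its argument "rows" is a list of rows, each a list of 6 numbers: the shift along the world's x, y, z in units of 60 cm (1.0 is 60 cm), then the turn, a rotation vector about the world's x, y, z in units of pi rad (1.0 is pi rad). In form: [[x, y, z, rx, ry, rz], ...]. A call has 1 to 5 rows; each row is the pose to reach, as a shift and turn from the pose commanded when the call began, turning the shorter way round; what a row does not reach only later rows make up. A row lasts 1/12 s, in which the tool goes at most 41.7 mm and 7.16 degrees, less where a joint would pass 70% of its speed; a pose out of reach is approached as far as the arm can. A call with a number of a shift or a turn outside -1 to 1 is refused whole. A call with a gripper value outside its range is refused whole. "jaw" is the closure, from 0 (fully open) to 1 (shut), set as the call begins (left out, the last holds). The fingers move at their own pace and stop on an object; "squeeze" is the grip in N (left out, the last holds). Time passes only in rows, so rows that repeat a pose let the fingers close. It gives the time, the measured TCP pose, the force, the opening and the grip force at its end, in the units of the state.
- r.get_obs(): the state, without advancing time (a new reading comes with each control period).
- eyes.grab_frame(name): name is "scene" or "top" or "wrist"; returns the picture (384x512x3 uint8, red, green, blue); there is no depth.
- eyes.camera_info(name): a dict with "mtx" (3x3 intrinsics, pixels), "extrinsics" (4x4, takes a point from camera to world coordinates); the wrist camera has in their place "tool_from_camera" (4x4, takes a point from camera to tool coordinates, whose origin is the TCP and whose axes are the flange's). Camera axes: x right, y down, z forward; pixel columns grow to the right and rows downward; lengths in m; the calibration is good to about 2 mm. A picture is of the moment at which its call begins: read the wrist's pose just before it. camera_info takes no time and is no camera call.
- r.hand_in(): hands the job in; it is judged then, once.
The state is a dict: "clock": time; "joints": joint angles; "qvel": joint speeds; "tau": joint torques, N m; "tcp_pos": TCP position; "orientation": TCP orientation; "contact_force": force on the tool from outside, world axes, zero at the start; "moment": the same for the moment, N m; "grip_width": finger opening in m; "gripper_force": force on a finger pad.
Only numpy, scipy, OpenCV 4.12 (cv2) and the standard library are available. Lean on these libraries where they do the work, as an engineer would, in place of code of your own. Each camera call takes 0.05 s, during which the arm holds its last target. There are 200 camera calls.

## Task

Zero the bridge amplifier: swing its clear cover wide open, take the broad-handled tuning tool from the holder, put its blade in the slot of the larger screw and turn that until the meter needle stands on the long centre mark. Then hang the tool back in its empty hole in the holder and shut the cover flat. Do not press hard on the screws, and leave the smaller screw, the other tool and the things around as they are.

Things in the scene. Friction and masses are not known exactly. Their poses are not given: they have to be found in the camera images.
- amplifier: Grey bench amplifier, fixed, 150 deep (x) x 206 wide (y), case top 78 mm above the worktop, turned up to 0.25 rad. Origin: centre of the underside; x from front panel to back, y to its left. Left half of the top: black panel meter, up to 108 mm high. Right half: bay (floor 66 mm up, walls level with the case top) with two brass screws under a clear hinged cover.
- cover (a joint): Clear cover over the bay, 117 mm from hinge line to front edge, 100 wide, 4 thick: angle in rad, 0 shut (flat, its upper face 82.5 mm above the worktop), grows as the front edge swings up and back, 1.57 upright, 1.85 stop. The hinge is stiff (0.12 N m: 1 to 2 N at the front edge) and the cover stays at any angle where it is left.
- cover_hinge (a point): Middle of the cover's hinge line: 55 mm behind and 50.5 mm to the right of the amplifier's origin, 81.5 mm up. Axes turn with the cover: x in the cover, from front edge to hinge; y along the hinge, to the left (opening is a positive turn about it); z square to the cover, outward. The outer face is 1 mm out along z.
- cover_tab (a point): Centre of the top of the cover's black pull tab: a block 34 mm wide along the hinge, 12 mm thick front to back, 21 mm tall, on the outer face 94 mm from the hinge line, midway across. It can be pinched over its 34 mm width from above and turns between the pads as the cover swings. Axes as cover_hinge.
- zero_screw (a joint): Larger slotted brass screw (zero trimmer), upright in the bay next to the meter, 27 mm to the right of the amplifier's origin: angle in rad, positive counter-clockwise from above, range -1.3 to 1.3. At 0 the slot runs along the amplifier's x. Starts between -1.2 and -0.6, turns against light friction (0.03 N m), stays where left.
- zero_slot (a point): Centre of the top of the larger screw's head, 76.5 mm above the worktop; x along its slot, z up; turns with the screw. Head 26 mm across; the slot runs right across it, 6 mm wide, mouth chamfered out to 10 mm, 8 mm deep, so a 14 x 3 mm blade has some 0.2 rad of play each way. A white collar of 30 mm bore, 74.5 mm high, surrounds it.
- needle (a joint): Needle of the panel meter: angle in rad, 0 on the long centre mark, positive counter-clockwise seen from above (to the left). It follows the larger screw at half its angle, so it starts right of the centre. The dial has a mark every 0.12 rad from -0.6 to 0.6, on the far side of the needle's pivot.
- needle_tip (a point): Tip of the needle, 50 mm from its pivot, behind the meter's window, about 100 mm above the worktop.
- gain_edge (a point): Point 8 mm off the centre of the smaller slotted brass screw (gain trimmer, head 18 mm across, slot 2.2 mm wide, too narrow for the blade), 47 mm to the right of the larger one. It must stay as it is set.
- holder: Tool holder, fixed, left or right of the amplifier: white plate 60 (x) x 136 (y) x 10 mm, its top 90 mm above the worktop, on posts over a base 74 x 144 mm. Origin at the centre of its underside, y along its length. Two through holes 22 mm across, mouths chamfered to 28 mm, 38 mm either side of the middle.
- hole_left (a point): Centre of the mouth of the holder's hole at its +y end, on the plate's top face.
- hole_right (a point): Centre of the mouth of the holder's hole at its -y end, on the plate's top face.
- tuning_tool: Grey plastic tuning tool with a broad flat handle, loose, 60 g, 147 mm long, hanging upright, blade down, in one of the holder's holes (tip 10 mm above the worktop). Origin: centre of the blade's tip; z up the tool, x along the blade's width. White blade 14 mm wide (x), 3 thick (y), 11 long; round shaft 14 across to z = 80. In the holder its x is within 0.4 rad of the holder's y.
- blade_tip (a point): Centre of the tip of the tool's blade; axes as tuning_tool.
- tool_handle (a point): Middle of the tool's handle, 118 mm up from the tip; axes as tuning_tool. The handle is 28 mm wide (x), 14 mm thick (y), from 85 to 147 mm above the tip, in the same plane as the blade: grip it across the 14 mm.
- tool_flange (a point): Centre of the underside of the tool's round flange (36 mm across, from 80 to 86 mm above the tip), which rests on the holder: it lies on a hole's mouth when the tool hangs there. The tool fits either hole at any yaw.
- pin_tool: Other tool, left alone: same length, shaft and flange, but with a round waisted handle 20 mm across and a round pin tip; it hangs in the other hole. Origin at its tip, z up.
- tip_box: Bystander: box of pipette tips with a clear lid, 82 x 120 x 67 mm, loose. Origin at the centre of its underside, z up.
- beaker_50: Bystander: small glass beaker, 49 mm across and 58 mm tall, loose, standing to the left of the amplifier. Origin at the centre of its underside.
- petri_0: Bystander: glass dish, 58 mm across and 15 mm tall, loose, behind the amplifier to the right. Origin at the centre of its underside.
- marker: Bystander: marker pen lying flat, 124 mm long and 12 mm thick, loose, to the left of the amplifier. Origin at the centre of its underside.
- amber_250: Bystander: amber bottle with a screw cap, 58 mm across and 125 mm tall, loose, at the far left. Origin at the centre of its underside.
- wash_bottle: Bystander: wash bottle with a bent spout, 196 mm tall, loose, at the far left. Origin at the centre of its underside.
- tape_roll: Bystander: roll of labelling tape lying flat, 82 mm across and 20 mm tall, loose, at the left. Origin at the centre of its underside.

How it is judged:
By the outcome, as a careful person would: the job done as asked, in the order asked, and still so for the second after the job is handed in, with the robot touching nothing.
It also fails if it takes over 72 s, if anything falls off the work surface, if the arm or the gripper's body presses on something with over 40 N, if the wrist force passes 120 N, or if a joint passes its speed limit or range.

## Working session

There is one attempt and no reset: what is moved stays moved. The work goes in short steps, Python scripts to look and compute and a tool call to move; the robot and the scene stay as the last step left them, time stands still between calls to the robot, and variables do not carry over. Pictures are saved under pics/ and viewed, at most 10 in all, crops included, and the job is handed in when it is done.

Besides the shell and the picture viewer there is one more tool, called after "Call:" in YAML: its name, and indented under it one key for each argument. step_arm: Moves the arm, as the interface text tells. Shifts and turns lie within -1 to 1; 1 stands for 60 cm of shift or pi rad of turn. Its arguments: {"type":"object","properties":{"rows":{"type":"array"},"jaw":{"type":"number"},"squeeze":{"type":"number"}},"required":["rows"]}

```bash
mkdir -p pics; python3 - <<'E'
from bench import r,eyes
import cv2,numpy as np
o=r.get_obs();print(o['clock'],o['tcp_pos'],o['orientation'],o['grip_width'],r.tips_ahead)
for n in('scene','top'):
    cv2.imwrite(f'pics/{n}0.png',cv2.cvtColor(eyes.grab_frame(n),cv2.COLOR_RGB2BGR))
    i=eyes.camera_info(n);print(n,np.round(i['mtx'],1).tolist(),np.round(i['extrinsics'],3).tolist())
i=eyes.camera_info('wrist');print({k:np.round(v,3).tolist() for k,v in i.items() if k!='name'})
a=cv2.imread('pics/top0.png')
cv2.imwrite('pics/top0b.png',cv2.resize(a,(800,600),interpolation=cv2.INTER_CUBIC))
E
```

```text
0.0 [ 0.21393088 -0.63958132  0.24430118] [-3.09894635e+00 -5.04719844e-01  7.17089779e-04] 0.08525463683488269 0.014
scene [[436.1, 0.0, 252.1], [0.0, 436.1, 191.9], [0.0, 0.0, 1.0]] [[-0.426, -0.553, 0.716, -0.393], [-0.904, 0.24, -0.353, 0.552], [0.023, -0.798, -0.602, 0.908], [0.0, 0.0, 0.0, 1.0]]
top [[423.1, 0.0, 249.3], [0.0, 423.1, 178.7], [0.0, 0.0, 1.0]] [[0.09, -0.968, 0.232, 0.175], [-0.996, -0.089, 0.017, 0.072], [0.004, -0.233, -0.972, 1.647], [0.0, 0.0, 0.0, 1.0]]
{'mtx': [[306.826, 0.0, 255.738], [0.0, 306.826, 196.28], [0.0, 0.0, 1.0]], 'tool_from_camera': [[-0.0, -0.951, -0.31, 0.081], [1.0, -0.0, -0.0, -0.001], [0.0, -0.31, 0.951, -0.129], [0.0, 0.0, 0.0, 1.0]]}
```

View pics/top0b.png

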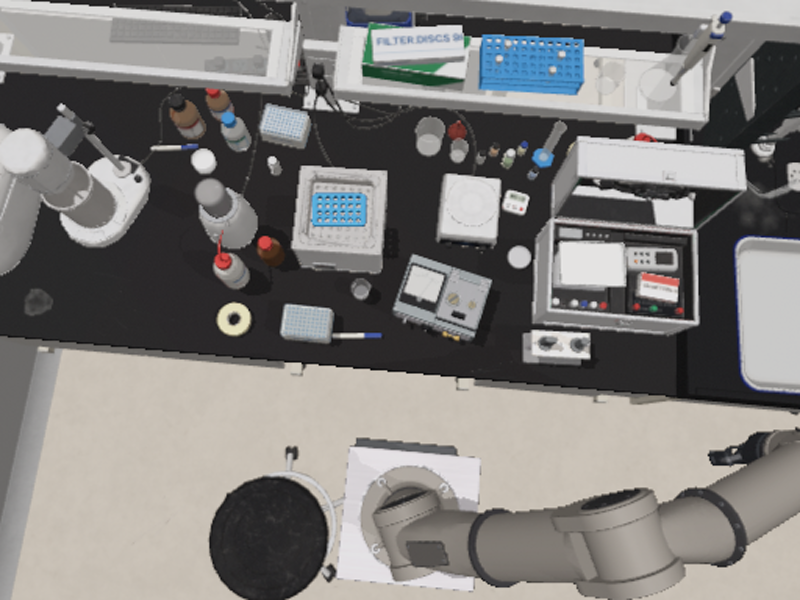

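View pics/scene0.png

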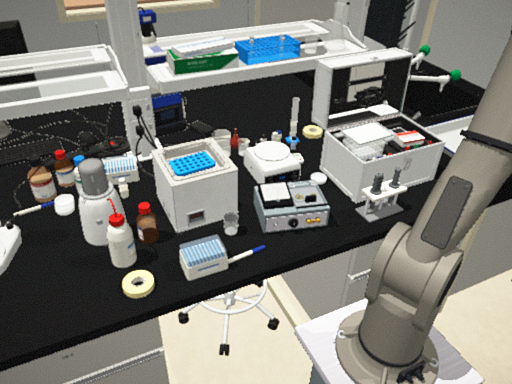

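```bash
cat > h.py <<'E'
from bench import r,eyes
import cv2,numpy as np
from scipy.spatial.transform import Rotation as R
def snap(n,f):
    o=r.get_obs(); im=eyes.grab_frame(n); cv2.imwrite('pics/'+f,cv2.cvtColor(im,cv2.COLOR_RGB2BGR)); return o
def cam(n,o=None):
    i=eyes.camera_info(n)
    if n!='wrist': return i['mtx'],i['extrinsics']
    T=np.eye(4);T[:3,:3]=R.from_rotvec(o['orientation']).as_matrix();T[:3,3]=o['tcp_pos']
    return i['mtx'],T@i['tool_from_camera']
def hit(c,uv,z):
    K,E=c;d=E[:3,:3]@np.linalg.solve(K,[*uv,1]);p=E[:3,3];return p+d*(z-p[2])/d[2]
def proj(c,p):
    K,E=c;q=K@(E[:3,:3].T@(np.asarray(p)-E[:3,3]));return q[:2]/q[2]
E
python3 - <<'E'
import cv2,numpy as np
a=cv2.imread('pics/top0.png')[155:240,245:385];b=cv2.imread('pics/scene0.png')[160:240,245:415]
a=cv2.resize(a,None,fx=5,fy=5,interpolation=cv2.INTER_CUBIC)
cv2.imwrite('pics/c1.png',a)
E
```

```text
(no output)
```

View pics/c1.png

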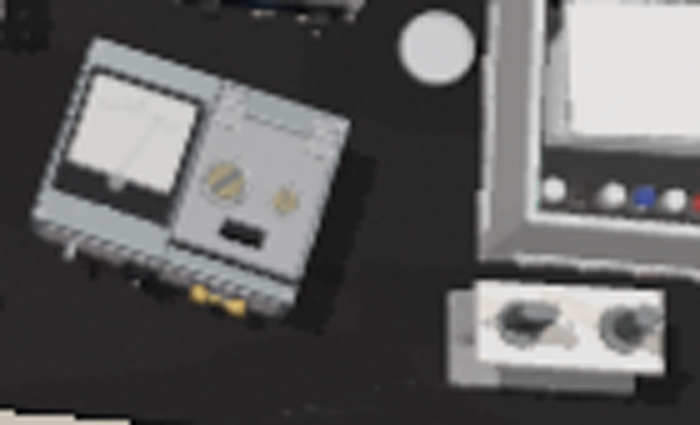

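```bash
python3 - <<'E'
from h import *
c=cam('top')
P=lambda u,v,z:hit(c,(u/5+245-.4,v/5+155-.4),z)
C=[P(*q,.078) for q in((95,40),(350,120),(290,300),(35,215))]
for q in C:print(q.round(3))
m=sum(C)/4;print('ctr',m.round(4),'w',np.linalg.norm(C[0]-C[1]),np.linalg.norm(C[3]-C[2]),'d',np.linalg.norm(C[0]-C[3]),np.linalg.norm(C[1]-C[2]))
x=(C[0]+C[1]-C[2]-C[3]);y=C[0]+C[3]-C[1]-C[2];print('yaw',np.arctan2(x[1],x[0]),np.arctan2(-y[0],y[1]))
print('screws',P(225,181,.0765),P(286,201,.0765),'tab',P(243,230,.1035))
H=[P(*q,.09) for q in((478,282),(665,290),(662,373),(475,362))]
for q in H:print(q.round(3))
print('h',sum(H)/4, P(520,327,.096),P(628,330,.096),P(535,312,.157),P(638,318,.157))
print(P(85+25,185,.105),)
E
```

```text
[0.618 0.049 0.078]
[ 0.573 -0.15   0.078]
[ 0.431 -0.113  0.078]
[0.478 0.083 0.078]
ctr [ 0.5249 -0.0324  0.078 ] w 0.20417288902310998 0.2012671953838687 d 0.14473295182200163 0.14720724129511417
yaw -0.24556470587615659 -0.22982147763106667
screws [ 0.51721932 -0.05799028  0.0765    ] [ 0.5060055 -0.1050471  0.0765   ] tab [ 0.47552663 -0.0715913   0.1035    ]
[ 0.455 -0.25   0.09 ]
[ 0.462 -0.388  0.09 ]
[ 0.399 -0.388  0.09 ]
[ 0.395 -0.25   0.09 ]
h [ 0.42774783 -0.31887347  0.09      ] [ 0.42309468 -0.28063227  0.096     ] [ 0.42812071 -0.36010614  0.096     ] [ 0.42501373 -0.27701204  0.157     ] [ 0.42738025 -0.34999981  0.157     ]
[0.5001611  0.02942567 0.105     ]
```

Call:
step_arm:
  rows:
    - [0.07,0.1,0.05,0,0,-0.03]
    - [0.18,0.27,0.08,0,0,-0.09]
    - [0.18,0.27,0.08,0,0,-0.09]
    - [0.18,0.27,0.08,0,0,-0.09]
    - [0.18,0.27,0.08,0,0,-0.09]
  jaw: 0.3
  squeeze: 25

```text
clock: 0.52
tcp_pos: [0.3238, -0.4753, 0.2935]
orientation: [-3.14, -0.065, -0.0]
contact_force: [1.5, -0.7, 0.4]
grip_width: 0.06
gripper_force: 0.0
```

Call:
step_arm:
  rows:
    - [0.06,0.09,0.02,0,0,-0.03]
    - [0.18,0.27,0.07,0,0,-0.089]
    - [0.18,0.27,0.07,0,0,-0.089]
    - [0.18,0.27,0.07,0,0,-0.089]
    - [0.18,0.27,0.07,0,0,-0.089]

```text
clock: 0.93
tcp_pos: [0.4313, -0.3133, 0.3357]
orientation: [-3.119, 0.373, -0.0]
contact_force: [0.0, -0.8, 0.0]
grip_width: 0.0598
gripper_force: 0.0
```

```bash
python3 - <<'E'
from h import *
o=snap('wrist','w1.png');print(o['clock'],o['tcp_pos'],o['orientation'],o['joints'].round(2),o['contact_force'],o['grip_width'])
cv2.imwrite('pics/w1b.png',cv2.resize(cv2.imread('pics/w1.png'),(800,600),interpolation=cv2.INTER_CUBIC))
E
```

```text
0.9333 [ 0.43133391 -0.31329162  0.33573579] [-3.11889711e+00  3.73352099e-01 -2.43448868e-04] [ 0.57  0.17 -0.07  1.77  0.01  1.2  -1.31] [ 0.00116093 -0.78120815  0.00425876] 0.05975428916903033
```

View pics/w1b.png

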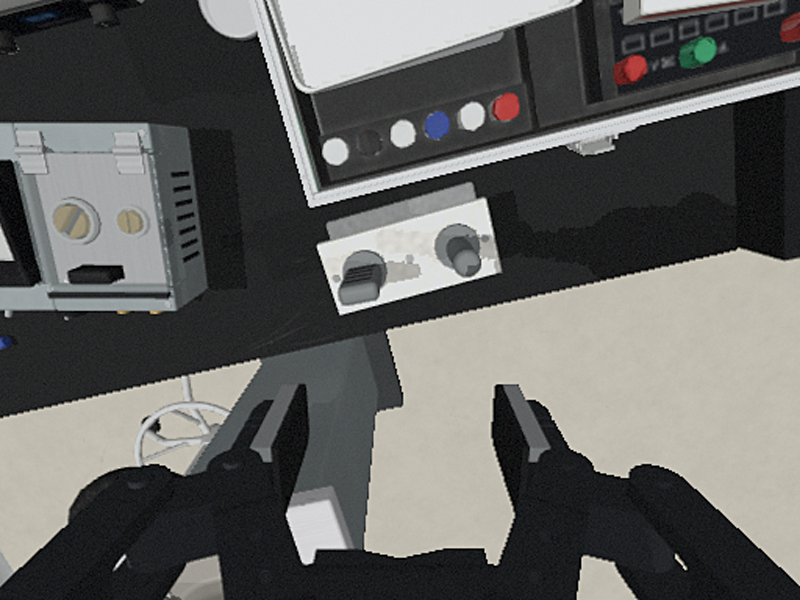

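```bash
cat >> h.py <<'E'
def show(o,pts,s=1.5625,n='wrist'):
    c=cam(n,o)
    for u,v,z in pts: print((u,v),hit(c,((u+.5)/s-.5,(v+.5)/s-.5),z).round(4))
E
python3 - <<'E'
from h import *
o=r.get_obs()
print('screws');show(o,[(76,221,.0765),(131,222,.0765)])
print('tab');show(o,[(96,270,.1035)])
print('handle top, flange');show(o,[(361,291,.157),(363,268,.096),(342,296,.157),(381,287,.157)])
print('pin');show(o,[(466,262,.157),(460,243,.096)])
print('plate');show(o,[(317,243,.09),(487,199,.09),(501,270,.09),(340,314,.09)])
print('case');show(o,[(148,123,.078),(160,310,.078),(313,205,.1)])
E
```

```text
screws
(76, 221) [ 0.523  -0.055   0.0765]
(131, 222) [ 0.5121 -0.0982  0.0765]
tab
(96, 270) [ 0.4837 -0.0726  0.1035]
handle top, flange
(361, 291) [ 0.4345 -0.2774  0.157 ]
(363, 268) [ 0.4367 -0.2746  0.096 ]
(342, 296) [ 0.434  -0.2641  0.157 ]
(381, 287) [ 0.4341 -0.2912  0.157 ]
pin
(466, 262) [ 0.4381 -0.3498  0.157 ]
(460, 243) [ 0.4389 -0.3532  0.096 ]
plate
(317, 243) [ 0.4633 -0.2433  0.09  ]
(487, 199) [ 0.4665 -0.3803  0.09  ]
(501, 270) [ 0.4087 -0.3816  0.09  ]
(340, 314) [ 0.4019 -0.2454  0.09  ]
case
(148, 123) [ 0.5791 -0.1412  0.078 ]
(160, 310) [ 0.4365 -0.0938  0.078 ]
(313, 205) [ 0.4931 -0.2506  0.1   ]
```

Call:
step_arm:
  rows:
    - [0.02,0.06,-0.02,0,0,0]
    - [0.04,0.13,-0.05,0,0,0]
    - [0.05,0.19,-0.08,0,0,0]
    - [0.06,0.25,-0.11,0,0,0]
    - [0.07,0.31,-0.14,0,0,0]

```text
clock: 1.4
tcp_pos: [0.4715, -0.131, 0.2516]
orientation: [3.119, -0.376, 0.0]
contact_force: [1.8, 0.5, 0.2]
grip_width: 0.0599
gripper_force: 0.0
```

Call:
step_arm:
  rows:
    - [0.01,0.05,-0.04,0,0,0]
    - [0.01,0.09,-0.08,0,0,0]
    - [0.01,0.09,-0.08,0,0,0]
    - [0.01,0.09,-0.08,0,0,0]
    - [0.01,0.09,-0.08,0,0,0]

```text
clock: 1.82
tcp_pos: [0.4779, -0.0795, 0.2047]
orientation: [3.118, -0.376, 0.0]
contact_force: [-0.1, -0.9, -0.3]
grip_width: 0.0595
gripper_force: 0.0
```

```bash
python3 - <<'E'
from h import *
o=snap('wrist','w2.png');print(o['clock'],o['tcp_pos'],o['orientation'],o['qvel'].round(3),o['contact_force'],o['grip_width'],r.tips_ahead)
cv2.imwrite('pics/w2b.png',cv2.resize(cv2.imread('pics/w2.png'),(800,600),interpolation=cv2.INTER_CUBIC))
E
```

```text
1.8167 [ 0.47785366 -0.07946932  0.20468845] [ 3.11842703e+00 -3.76395085e-01  7.11262676e-05] [ 0.015 -0.012  0.013 -0.016 -0.    -0.002 -0.005] [-0.13404014 -0.87652135 -0.26298647] 0.059544092467159186 0.014
```

View pics/w2b.png

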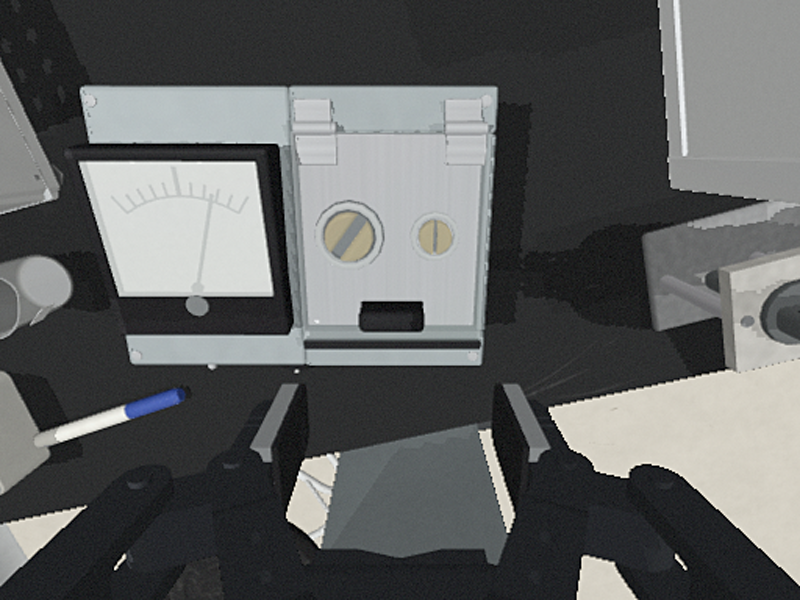

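```bash
python3 - <<'E'
from h import *
o=r.get_obs()
print('tab');show(o,[(392,322,.1035),(360,322,.1035),(424,322,.1035),(392,316,.1035),(392,331,.1035)])
print('screws');show(o,[(349,236,.0765),(435,236,.0765),(335,256,.0765),(365,217,.0765)])
print('case');show(o,[(81,87,.078),(497,87,.078),(482,364,.078),(131,363,.078)])
print('plate');show(o,[(722,265,.09),(735,370,.09)])
E
```

```text
tab
(392, 322) [ 0.4765 -0.0741  0.1035]
(360, 322) [ 0.4804 -0.0582  0.1035]
(424, 322) [ 0.4726 -0.09    0.1035]
(392, 316) [ 0.4797 -0.0749  0.1035]
(392, 331) [ 0.4717 -0.0729  0.1035]
screws
(349, 236) [ 0.5205 -0.0609  0.0765]
(435, 236) [ 0.5094 -0.1059  0.0765]
(335, 256) [ 0.5118 -0.0504  0.0765]
(365, 217) [ 0.5283 -0.0719  0.0765]
case
(81, 87) [0.6226 0.0464 0.078 ]
(497, 87) [ 0.5739 -0.1512  0.078 ]
(482, 364) [ 0.4298 -0.1162  0.078 ]
(131, 363) [0.4795 0.0828 0.078 ]
plate
(722, 265) [ 0.4612 -0.2475  0.09  ]
(735, 370) [ 0.3981 -0.2523  0.09  ]
```

Call:
step_arm:
  rows:
    - [-0.002,0.009,-0.04,0,0,0]
    - [-0.002,0.009,-0.09,0,0,0]
    - [-0.002,0.009,-0.13,0,0,0]
    - [-0.002,0.009,-0.155,0,0,0]
    - [-0.002,0.009,-0.167,0,0,0]
  jaw: 0.45

```text
clock: 2.28
tcp_pos: [0.476, -0.0748, 0.1031]
orientation: [3.118, -0.38, -0.002]
contact_force: [-0.1, 0.3, -0.1]
grip_width: 0.0468
gripper_force: 0.0
```

Call:
step_arm:
  rows:
    - [0,0,-0.003,0,0,0]
    - [0,0,-0.003,0,0,0]
    - [0,0,-0.003,0,0,0]
    - [0,0,-0.003,0,0,0]
    - [0,0,-0.003,0,0,0]
  jaw: 1
  squeeze: 25

```text
clock: 2.7
tcp_pos: [0.4767, -0.0744, 0.1033]
orientation: [3.118, -0.377, 0.001]
contact_force: [-1.1, -5.3, 0.6]
grip_width: 0.0331
gripper_force: 28.7
```

Call:
step_arm:
  rows:
    - [0.005,-0.001,0.023,0,0,0]
    - [0.014,-0.003,0.045,0,0,0]
    - [0.026,-0.006,0.066,0,0,0]
    - [0.04,-0.01,0.084,0,0,0]
    - [0.057,-0.014,0.1,0,0,0]

```text
clock: 3.12
tcp_pos: [0.5105, -0.0827, 0.1633]
orientation: [3.118, -0.376, -0.0]
contact_force: [1.9, -5.4, -9.7]
grip_width: 0.033
gripper_force: 25.7
```

Call:
step_arm:
  rows:
    - [0.019,-0.005,0.013,0,0,0]
    - [0.04,-0.01,0.023,0,0,0]
    - [0.062,-0.015,0.03,0,0,0]
    - [0.078,-0.019,0.0325,0,0,0]
    - [0.093,-0.023,0.0335,0,0,0]

```text
clock: 3.53
tcp_pos: [0.5663, -0.0965, 0.1836]
orientation: [3.117, -0.377, -0.001]
contact_force: [-4.4, -3.5, 1.8]
grip_width: 0.0331
gripper_force: 25.1
```

Call:
step_arm:
  rows:
    - [0.0155,-0.004,0,0,0,0]
    - [0.0306,-0.0076,-0.0025,0,0,0]
    - [0.038,-0.0095,-0.0045,0,0,0]
    - [0.038,-0.0095,-0.0045,0,0,0]

```text
clock: 3.87
tcp_pos: [0.5908, -0.1025, 0.1812]
orientation: [3.118, -0.377, 0.005]
contact_force: [-2.0, -5.5, 4.4]
grip_width: 0.0332
gripper_force: 24.5
```

```bash
python3 - <<'E'
from h import *
o=snap('scene','s2.png');print(o['tcp_pos'],o['orientation'],o['joints'].round(2))
a=cv2.imread('pics/s2.png')[100:260,220:440]
cv2.imwrite('pics/s2b.png',cv2.resize(a,None,fx=3.5,fy=3.5,interpolation=cv2.INTER_CUBIC))
E
```

```text
[ 0.59078771 -0.1024936   0.18121701] [ 3.11757117 -0.37689403  0.00455254] [ 0.24  0.43 -0.22  1.79  0.12  0.93 -1.85]
```

View pics/s2b.png

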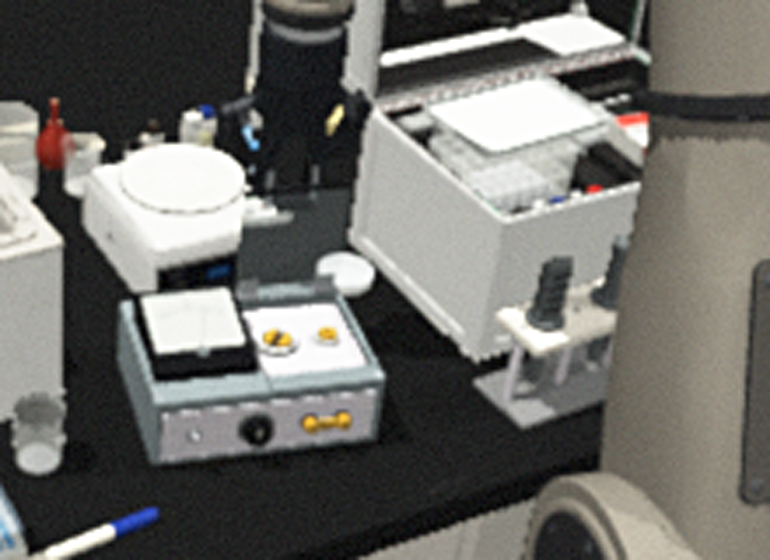

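Call:
step_arm:
  rows:
    - [0,0,0,0,0,0]
    - [0,0,0,0,0,0]
    - [0,0,0.01,0,0,0]
    - [0.003,0,0.04,0,0,0]
    - [0.005,0,0.1,0,0,0]
  jaw: 0.45

```text
clock: 4.33
tcp_pos: [0.5899, -0.0999, 0.2371]
orientation: [-3.119, 0.373, 0.012]
contact_force: [0.3, -0.4, -0.0]
grip_width: 0.0471
gripper_force: 0.0
```

Call:
step_arm:
  rows:
    - [0,0,0.06,0,0,0]
    - [0,0,0.1,0,0,0.03]
    - [0,-0.03,0.12,0,0,0.07]
    - [-0.04,-0.07,0.12,0,0,0.105]
    - [-0.08,-0.11,0.12,0,0,0.14]

```text
clock: 4.75
tcp_pos: [0.5453, -0.166, 0.3136]
orientation: [3.124, 0.328, 0.006]
contact_force: [-0.6, -0.2, -0.7]
grip_width: 0.0465
gripper_force: 0.0
```

Call:
step_arm:
  rows:
    - [-0.04,-0.04,0,0,0,0.038]
    - [-0.08,-0.08,-0.02,0,0,0.076]
    - [-0.12,-0.12,-0.04,0,0,0.114]
    - [-0.15,-0.15,-0.04,0,0,0.152]
    - [-0.17,-0.18,-0.04,0,0,0.19]

```text
clock: 5.17
tcp_pos: [0.44, -0.2756, 0.2878]
orientation: [-2.892, -1.226, 0.001]
contact_force: [-0.2, 0.9, 1.1]
grip_width: 0.0468
gripper_force: 0.0
```

Call:
step_arm:
  rows:
    - [-0.01,0,-0.01,0,0,0.038]
    - [-0.017,0,-0.02,0,0,0.076]
    - [-0.017,0,-0.02,0,0,0.114]
    - [-0.017,0,-0.02,0,0,0.152]
    - [-0.017,0,-0.02,0,0,0.19]

```text
clock: 5.58
tcp_pos: [0.4324, -0.2743, 0.2764]
orientation: [2.402, 2.024, 0.001]
contact_force: [-0.2, 0.0, -0.2]
grip_width: 0.0469
gripper_force: 0.0
```

Call:
step_arm:
  rows:
    - [0,0,0,0,0,0.038]
    - [0,0,0,0,0,0.055]
    - [0,0,0,0,0,0.055]
    - [0,0,0,0,0,0.055]

```text
clock: 5.92
tcp_pos: [0.4325, -0.2745, 0.2763]
orientation: [2.227, 2.215, 0.001]
contact_force: [0.2, -0.5, -0.5]
grip_width: 0.0467
gripper_force: 0.0
```

```bash
python3 - <<'E'
from h import *
o=snap('wrist','w3.png');print(o['clock'],o['tcp_pos'],o['orientation'],o['joints'].round(2),o['qvel'].round(3),o['contact_force'],o['grip_width'])
cv2.imwrite('pics/w3b.png',cv2.resize(cv2.imread('pics/w3.png'),(800,600),interpolation=cv2.INTER_CUBIC))
E
```

```text
5.9167 [ 0.4324542  -0.27454875  0.27631433] [2.22692525e+00 2.21513633e+00 8.64495494e-04] [ 0.77  0.2  -0.37  1.88  0.08  1.07  0.36] [-0.004  0.001  0.006 -0.001  0.001  0.    -0.009] [ 0.17451032 -0.49062124 -0.5224672 ] 0.046746281388426285
```

View pics/w3b.png

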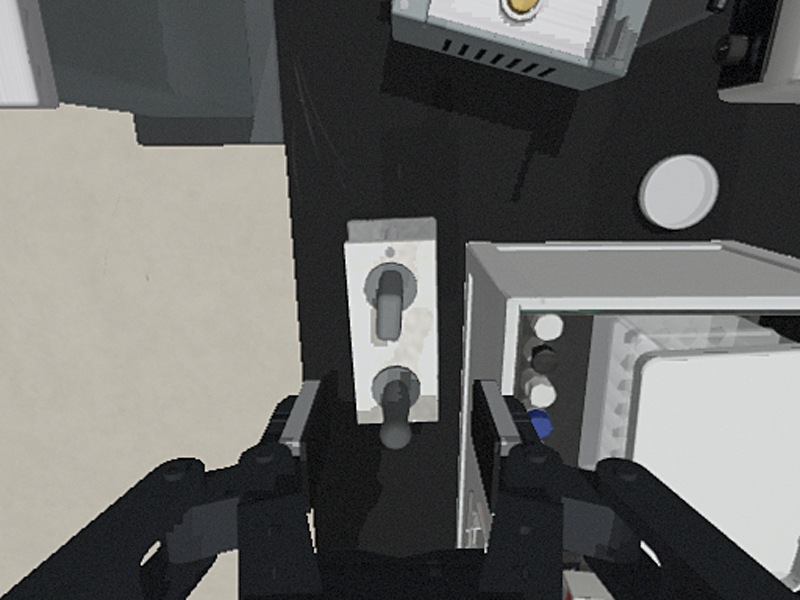

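```bash
python3 - <<'E'
from h import *
o=r.get_obs()
print('flange/handle');show(o,[(390,287,.096),(389,322,.157),(377,322,.157),(402,322,.157),(391,306,.157),(388,339,.157)])
print('plate');show(o,[(344,242,.09),(437,238,.09),(438,422,.09),(356,422,.09)])
print('box');show(o,[(467,243,.15),(470,440,.15),(508,298,.15)])
E
```

```text
flange/handle
(390, 287) [ 0.4267 -0.2808  0.096 ]
(389, 322) [ 0.4273 -0.2837  0.157 ]
(377, 322) [ 0.4207 -0.2837  0.157 ]
(402, 322) [ 0.4345 -0.2838  0.157 ]
(391, 306) [ 0.4286 -0.2745  0.157 ]
(388, 339) [ 0.4267 -0.2938  0.157 ]
plate
(344, 242) [ 0.3965 -0.2514  0.09  ]
(437, 238) [ 0.458  -0.2491  0.09  ]
(438, 422) [ 0.4613 -0.3878  0.09  ]
(356, 422) [ 0.3998 -0.3875  0.09  ]
box
(467, 243) [ 0.4696 -0.2414  0.15  ]
(470, 440) [ 0.4761 -0.3637  0.15  ]
(508, 298) [ 0.4936 -0.2724  0.15  ]
```

Call:
step_arm:
  rows:
    - [-0.008,-0.0125,-0.05,0,0,0]
    - [-0.008,-0.0125,-0.11,0,0,0]
    - [-0.008,-0.0125,-0.17,0,0,0]
    - [-0.008,-0.0125,-0.22,0,0,0]
    - [-0.008,-0.0125,-0.25,0,0,0]

```text
clock: 6.38
tcp_pos: [0.4259, -0.2815, 0.1229]
orientation: [-2.225, -2.213, 0.001]
contact_force: [0.5, -0.8, -0.6]
grip_width: 0.0475
gripper_force: 0.0
```

Call:
step_arm:
  rows:
    - [0,0,-0.006,0,0,0]
    - [0,0,-0.006,0,0,0]

```text
clock: 6.55
tcp_pos: [0.4269, -0.2819, 0.1215]
orientation: [-2.225, -2.215, 0.001]
contact_force: [0.6, 0.1, 0.6]
grip_width: 0.0472
gripper_force: 0.0
```

Call:
step_arm:
  rows:
    - [0,0,0,0,0,0]
    - [0,0,0,0,0,0]
    - [0,0,0,0,0,0]
    - [0,0,0,0,0,0]
    - [0,0,0,0,0,0]
  jaw: 1
  squeeze: 40

```text
clock: 6.97
tcp_pos: [0.4284, -0.2831, 0.1239]
orientation: [2.224, 2.215, 0.001]
contact_force: [0.2, 1.4, 7.0]
grip_width: 0.0139
gripper_force: 41.1
```

Call:
step_arm:
  rows:
    - [0,0,0,0,0,0]
    - [0,0,0,0,0,0]
    - [0,0,0,0,0,0]

```text
clock: 7.22
tcp_pos: [0.4284, -0.2831, 0.1239]
orientation: [2.224, 2.215, 0.001]
contact_force: [-0.3, 0.3, 7.7]
grip_width: 0.0133
gripper_force: 41.1
```

Call:
step_arm:
  rows:
    - [0,0,0.03,0,0,0]
    - [0,0,0.08,0,0,0]
    - [0,0,0.14,0,0,0]
    - [0,0,0.2,0,0,0]
    - [0,0,0.25,0,0,0]

```text
clock: 7.63
tcp_pos: [0.4276, -0.2825, 0.2753]
orientation: [2.224, 2.215, 0.001]
contact_force: [0.6, -0.2, -0.9]
grip_width: 0.0134
gripper_force: 40.0
```

Call:
step_arm:
  rows:
    - [0.01,0.03,0,0,0,0.02]
    - [0.03,0.08,0,0,0,0.05]
    - [0.05,0.13,0,0,0,0.08]
    - [0.07,0.18,0,0,0,0.11]
    - [0.09,0.23,0,0,0,0.14]

```text
clock: 8.05
tcp_pos: [0.4814, -0.1428, 0.2725]
orientation: [1.682, 2.653, -0.0]
contact_force: [0.4, 0.3, -0.8]
grip_width: 0.0138
gripper_force: 40.0
```

Call:
step_arm:
  rows:
    - [0.02,0.05,0,0,0,0.03]
    - [0.04,0.09,-0.01,0,0,0.05]
    - [0.06,0.12,-0.02,0,0,0.068]
    - [0.065,0.139,-0.03,0,0,0.068]
    - [0.065,0.139,-0.03,0,0,0.068]

```text
clock: 8.47
tcp_pos: [0.5202, -0.0573, 0.2533]
orientation: [-1.388, -2.816, -0.002]
contact_force: [-0.3, -0.3, -0.9]
grip_width: 0.0134
gripper_force: 40.0
```

Call:
step_arm:
  rows:
    - [0,0,0,0,0,0]
    - [0,0,0,0,0,0]

```text
clock: 8.63
tcp_pos: [0.5199, -0.0622, 0.2544]
orientation: [1.398, 2.813, -0.001]
contact_force: [-0.1, -0.5, -0.1]
grip_width: 0.0135
gripper_force: 40.0
```

```bash
python3 - <<'E'
from h import *
o=snap('wrist','w4.png');print(o['clock'],o['tcp_pos'],o['orientation'],o['joints'].round(2),o['qvel'].round(3),o['contact_force'],o['grip_width'])
cv2.imwrite('pics/w4b.png',cv2.resize(cv2.imread('pics/w4.png'),(800,600),interpolation=cv2.INTER_CUBIC))
E
```

```text
8.6333 [ 0.519941   -0.06219144  0.25436992] [ 1.39819374e+00  2.81319097e+00 -1.26169027e-03] [ 0.5   0.27 -0.59  1.87  0.18  1.05  0.48] [ 0.011 -0.007  0.008 -0.002 -0.    -0.    -0.002] [-0.07201565 -0.49245765 -0.10186341] 0.013490877079033512
```

View pics/w4b.png

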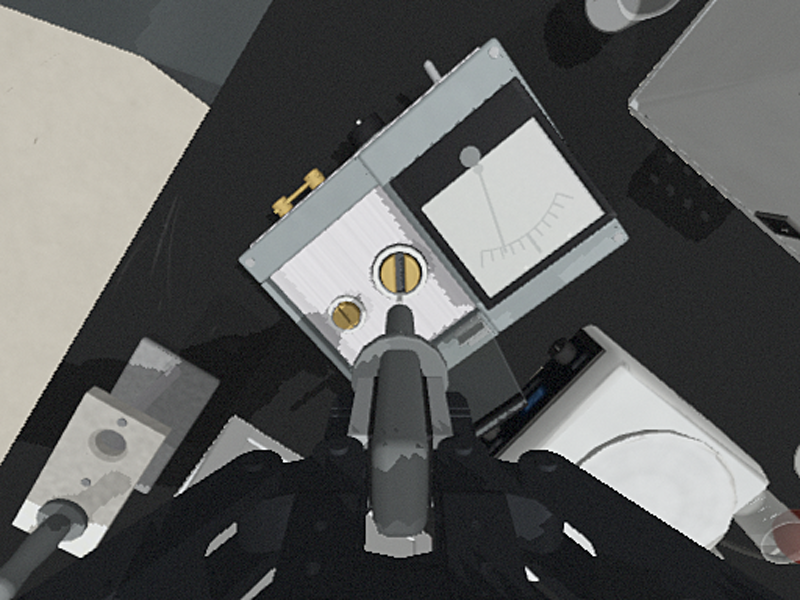

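```bash
python3 - <<'E'
from h import *
o=r.get_obs();c=cam('wrist',o)
print('screws');show(o,[(401,272,.0765),(345,315,.0765),(401,250,.0765),(401,294,.0765)])
M=R.from_rotvec(o['orientation']).as_matrix()
for dx in(-.003,0,.003):
    p=o['tcp_pos']+M@[dx,0,.1139];print(dx,p.round(4),(proj(c,p)*1.5625).round(1),(proj(c,o['tcp_pos']+M@[dx,0,.1029])*1.5625).round(1))
a=cv2.imread('pics/w4.png')[140:240,205:305]
cv2.imwrite('pics/w4c.png',cv2.resize(a,None,fx=6,fy=6,interpolation=cv2.INTER_CUBIC))
E
```

```text
screws
(401, 272) [ 0.5194 -0.0582  0.0765]
(345, 315) [ 0.5072 -0.105   0.0765]
(401, 250) [ 0.5105 -0.0465  0.0765]
(401, 294) [ 0.5285 -0.0702  0.0765]
-0.003 [ 0.5219 -0.065   0.1406] [396.9 313. ] [396.8 319.8]
0 [ 0.52   -0.0626  0.1406] [396.9 307.6] [396.8 314.3]
0.003 [ 0.5182 -0.0602  0.1406] [396.9 302.3] [396.8 308.7]
```

View pics/w4c.png

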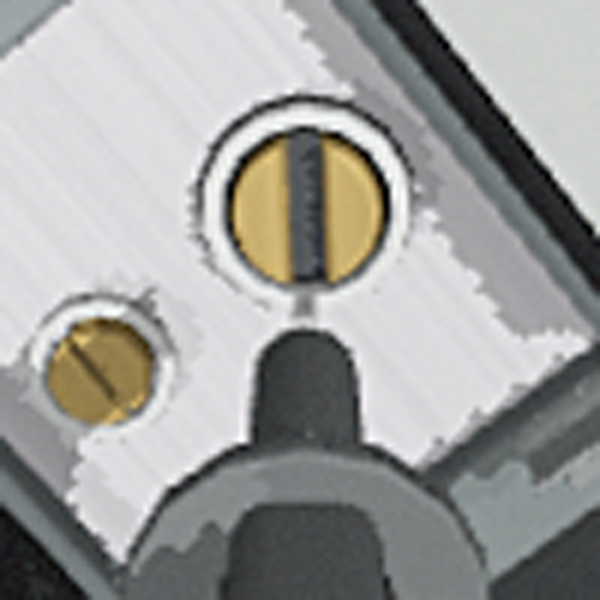

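Call:
step_arm:
  rows:
    - [-0.002,0.003,-0.03,0,0,0]
    - [-0.002,0.003,-0.06,0,0,0]
    - [-0.002,0.003,-0.08,0,0,0]
    - [-0.002,0.003,-0.095,0,0,0]
    - [-0.002,0.003,-0.1,0,0,0]

```text
clock: 9.1
tcp_pos: [0.5184, -0.0601, 0.1931]
orientation: [-1.397, -2.812, 0.001]
contact_force: [0.4, -0.3, -0.5]
grip_width: 0.0132
gripper_force: 40.0
```

Call:
step_arm:
  rows:
    - [0,0,-0.003,0,0,0]
    - [0,0,-0.006,0,0,0]
    - [0,0,-0.009,0,0,0]
    - [0,0,-0.012,0,0,0]
    - [0,0,-0.012,0,0,0]

```text
clock: 9.52
tcp_pos: [0.5192, -0.0593, 0.1871]
orientation: [1.396, 2.814, -0.0]
contact_force: [-0.1, 0.5, -0.6]
grip_width: 0.0132
gripper_force: 40.0
```

```bash
python3 - <<'E'
from h import *
o=snap('wrist','w5.png');print(o['clock'],o['tcp_pos'],o['orientation'],o['contact_force'].round(2),o['moment'].round(3),o['grip_width'])
cv2.imwrite('pics/w5b.png',cv2.resize(cv2.imread('pics/w5.png')[20:250,180:460],None,fx=2.5,fy=2.5,interpolation=cv2.INTER_CUBIC))
E
```

```text
9.5167 [ 0.51918112 -0.05933598  0.18711558] [ 1.39646474e+00  2.81396154e+00 -9.79016838e-05] [-0.08  0.54 -0.63] [ 0.028 -0.033  0.042] 0.013220841585820766
```

View pics/w5b.png

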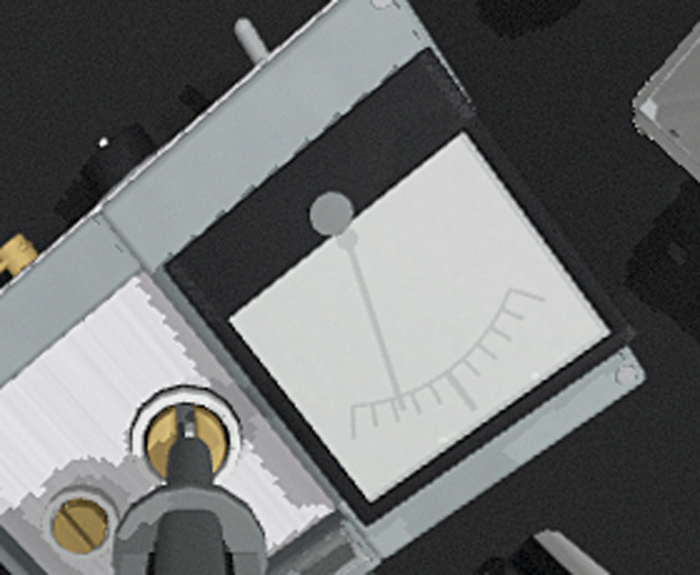

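```bash
cat >> h.py <<'E'
def dial(f,o,piv,yaw,rad=(.015,.034),z=.1,n='wrist'):
    g=cv2.cvtColor(cv2.imread('pics/'+f),cv2.COLOR_BGR2GRAY).astype(np.float32);c=cam(n,o)
    A=np.arange(-.75,.75,.01);rr=np.linspace(*rad,25)
    uv=np.array([[proj(c,[piv[0]+q*np.cos(a+yaw),piv[1]+q*np.sin(a+yaw),z]) for q in rr] for a in A],np.float32)
    return A,cv2.remap(g,uv[...,0].copy(),uv[...,1].copy(),cv2.INTER_LINEAR).mean(1)
E
python3 - <<'E'
from h import *
o=r.get_obs();c=cam('wrist',o)
q=lambda u,v:hit(c,(u/2.5+180-.3,v/2.5+20-.3),.1)
P=q(347,240);ang=lambda a:np.arctan2(*(a-P)[1::-1])
for n,(u,v) in dict(needle=(400,400),c_in=(449,375),c_out=(473,410),L=(516,291),Lo=(544,300),Rr=(354,407),Ro=(352,438)).items():
    a=q(u,v);print(n,a.round(4),'r',np.linalg.norm(a-P).round(4),'ang',ang(a).round(3))
print(P)
A,s=dial('w5.png',o,P,-.242);i=s.argmin();print('needle',A[i],s[i-4:i+5].round(0))
A,s=dial('w5.png',o,P,-.242,(.042,.047))
print(*[f'{a:.2f}:{v:.0f}' for a,v in zip(A,s)])
E
```

```text
needle [ 0.5559 -0.004   0.1   ] r 0.0487 ang -0.537
c_in [0.5621 0.0101 0.1   ] r 0.0493 ang -0.221
c_out [0.5749 0.0067 0.1   ] r 0.0626 ang -0.23
L [0.5605 0.039  0.1   ] r 0.0499 ang 0.37
Lo [0.5685 0.0419 0.1   ] r 0.0584 ang 0.367
Rr [ 0.5466 -0.0137  0.1   ] r 0.0476 ang -0.816
Ro [ 0.5524 -0.0212  0.1   ] r 0.057 ang -0.833
[0.51399119 0.0209518  0.1       ]
needle -0.2899999999999996 [199. 194. 191. 189. 188. 189. 193. 198. 203.]
-0.75:209 -0.74:209 -0.73:209 -0.72:210 -0.71:209 -0.70:209 -0.69:209 -0.68:208 -0.67:208 -0.66:208 -0.65:208 -0.64:209 -0.63:208 -0.62:208 -0.61:209 -0.60:208 -0.59:207 -0.58:207 -0.57:206 -0.56:206 -0.55:207 -0.54:207 -0.53:207 -0.52:206 -0.51:206 -0.50:207 -0.49:207 -0.48:207 -0.47:207 -0.46:208 -0.45:208 -0.44:207 -0.43:207 -0.42:207 -0.41:207 -0.40:208 -0.39:208 -0.38:207 -0.37:207 -0.36:207 -0.35:208 -0.34:209 -0.33:208 -0.32:201 -0.31:193 -0.30:188 -0.29:188 -0.28:195 -0.27:204 -0.26:209 -0.25:210 -0.24:209 -0.23:209 -0.22:209 -0.21:210 -0.20:209 -0.19:209 -0.18:209 -0.17:210 -0.16:210 -0.15:210 -0.14:210 -0.13:209 -0.12:209 -0.11:210 -0.10:209 -0.09:209 -0.08:209 -0.07:209 -0.06:209 -0.05:209 -0.04:209 -0.03:209 -0.02:209 -0.01:210 0.00:210 0.01:210 0.02:210 0.03:210 0.04:210 0.05:210 0.06:210 0.07:211 0.08:211 0.09:211 0.10:211 0.11:210 0.12:209 0.13:209 0.14:209 0.15:209 0.16:209 0.17:209 0.18:210 0.19:210 0.20:210 0.21:211 0.22:210 0.23:210 0.24:210 0.25:211 0.26:211 0.27:212 0.28:211 0.29:211 0.30:210 0.31:210 0.32:211 0.33:211 0.34:211 0.35:211 0.36:211 0.37:211 0.38:211 0.39:211 0.40:211 0.41:210 0.42:210 0.43:211 0.44:211 0.45:212 0.46:212 0.47:212 0.48:211 0.49:211 0.50:211 0.51:211 0.52:211 0.53:211 0.54:211 0.55:211 0.56:211 0.57:212 0.58:212 0.59:212 0.60:212 0.61:212 0.62:211 0.63:212 0.64:212 0.65:212 0.66:212 0.67:212 0.68:212 0.69:212 0.70:212 0.71:212 0.72:212 0.73:212 0.74:212
```

Call:
step_arm:
  rows:
    - [0,0,-0.003,0,0,0]
    - [0,0,-0.003,0,0,0]

```text
clock: 9.73
tcp_pos: [0.5191, -0.0593, 0.1852]
orientation: [1.397, 2.814, -0.0]
contact_force: [0.1, -0.2, -1.5]
grip_width: 0.0138
gripper_force: 40.0
```

Call:
step_arm:
  rows:
    - [0,0,0,0,0,0.025]
    - [0,0,0,0,0,0.05]
    - [0,0,0,0,0,0.075]
    - [0,0,0,0,0,0.1]
    - [0,0,0,0,0,0.12]

```text
clock: 10.15
tcp_pos: [0.5188, -0.0599, 0.1852]
orientation: [-0.839, -3.027, 0.002]
contact_force: [-0.3, -1.0, 0.4]
grip_width: 0.0137
gripper_force: 40.2
```

Call:
step_arm:
  rows:
    - [0,0,0,0,0,0.02]
    - [0,0,0,0,0,0.04]
    - [0,0,0,0,0,0.06]
    - [0,0,0,0,0,0.08]
    - [0,0,0,0,0,0.08]

```text
clock: 10.57
tcp_pos: [0.5188, -0.0599, 0.1852]
orientation: [-0.456, -3.108, 0.001]
contact_force: [-1.1, -0.9, -0.1]
grip_width: 0.0133
gripper_force: 40.1
```

```bash
cat > n.py <<'E'
from h import *
import sys
f=sys.argv[1];o=snap('wrist',f);print(o['clock'],o['tcp_pos'].round(4),o['orientation'].round(3),o['contact_force'].round(1),o['moment'].round(3))
P=[.514,.021]
A,s=dial(f,o,P,-.242,(.025,.046))
i=s.argmin();w=np.clip(s.max()-6-s[i-5:i+6],0,None);a=(w*A[i-5:i+6]).sum()/w.sum()
A,t=dial(f,o,P,-.242,(.0505,.0595))
j=[k for k in range(1,len(A)-1) if t[k]<t[k-1] and t[k]<=t[k+1] and t[k]<np.median(t)-4]
print('needle',a.round(3),s[i],'ticks',[(A[k].round(2),int(t[k])) for k in j])
A,t=dial(f,o,P,-.242,(.0585,.063));print('long',A[t.argmin()],[(A[k].round(2),int(t[k])) for k in range(len(A)) if t[k]<np.median(t)-6])
E
python3 n.py w6.png
```

```text
10.5667 [ 0.5188 -0.0599  0.1852] [-4.560e-01 -3.108e+00  1.000e-03] [-1.1 -0.9 -0.1] [-0.552  0.324 -0.051]
needle -0.165 194.94804 ticks [(np.float64(-0.59), 200), (np.float64(-0.47), 205), (np.float64(-0.35), 206), (np.float64(-0.23), 206), (np.float64(-0.15), 210), (np.float64(-0.11), 206), (np.float64(0.02), 193), (np.float64(0.13), 205), (np.float64(0.25), 205), (np.float64(0.37), 205), (np.float64(0.49), 207), (np.float64(0.6), 201)]
long -0.75 [(np.float64(-0.75), 40), (np.float64(-0.74), 40), (np.float64(-0.73), 44), (np.float64(-0.72), 55), (np.float64(-0.71), 77), (np.float64(-0.7), 104), (np.float64(-0.69), 126), (np.float64(-0.68), 150), (np.float64(-0.67), 174), (np.float64(-0.66), 204), (np.float64(0.0), 206), (np.float64(0.01), 198), (np.float64(0.02), 195), (np.float64(0.03), 199), (np.float64(0.04), 207), (np.float64(0.72), 206), (np.float64(0.73), 202), (np.float64(0.74), 194)]
```

Call:
step_arm:
  rows:
    - [0,0,0,0,0,0.02]
    - [0,0,0,0,0,0.04]
    - [0,0,0,0,0,0.06]
    - [0,0,0,0,0,0.08]
    - [0,0,0,0,0,0.08]

```text
clock: 11.03
tcp_pos: [0.5188, -0.0599, 0.1852]
orientation: [-0.066, -3.14, 0.001]
contact_force: [-1.9, -2.3, 0.6]
grip_width: 0.0136
gripper_force: 40.1
```

```bash
python3 n.py w7.png
```

```text
11.0333 [ 0.5188 -0.0599  0.1852] [-6.60e-02 -3.14e+00  1.00e-03] [-1.9 -2.3  0.6] [-0.779  0.493 -0.051]
needle -0.046 195.87059 ticks [(np.float64(-0.6), 202), (np.float64(-0.47), 207), (np.float64(-0.35), 206), (np.float64(-0.23), 206), (np.float64(-0.11), 206), (np.float64(0.02), 194), (np.float64(0.13), 205), (np.float64(0.25), 204), (np.float64(0.37), 205), (np.float64(0.48), 207), (np.float64(0.6), 200)]
long -0.73 [(np.float64(-0.75), 40), (np.float64(-0.74), 40), (np.float64(-0.73), 39), (np.float64(-0.72), 47), (np.float64(-0.71), 67), (np.float64(-0.7), 88), (np.float64(-0.69), 112), (np.float64(-0.68), 140), (np.float64(-0.67), 167), (np.float64(-0.66), 192), (np.float64(0.0), 207), (np.float64(0.01), 198), (np.float64(0.02), 194), (np.float64(0.03), 197), (np.float64(0.04), 207), (np.float64(0.71), 208), (np.float64(0.72), 203), (np.float64(0.73), 201), (np.float64(0.74), 197)]
```

Call:
step_arm:
  rows:
    - [0,0,0,0,0,0.015]
    - [0,0,0,0,0,0.03]
    - [0,0,0,0,0,0.039]
    - [0,0,0,0,0,0.039]

```text
clock: 11.42
tcp_pos: [0.5189, -0.0598, 0.1852]
orientation: [0.123, -3.138, 0.001]
contact_force: [-1.7, -3.4, 0.8]
grip_width: 0.0136
gripper_force: 40.1
```

```bash
python3 n.py w8.png
```

```text
11.4167 [ 0.5189 -0.0598  0.1852] [ 1.230e-01 -3.138e+00  1.000e-03] [-1.7 -3.4  0.8] [-0.905  0.514 -0.048]
needle 0.011 196.52531 ticks [(np.float64(-0.6), 202), (np.float64(-0.47), 206), (np.float64(-0.35), 207), (np.float64(-0.23), 206), (np.float64(-0.11), 207), (np.float64(0.02), 194), (np.float64(0.13), 205), (np.float64(0.25), 205), (np.float64(0.36), 206), (np.float64(0.48), 207), (np.float64(0.6), 201)]
long -0.75 [(np.float64(-0.75), 40), (np.float64(-0.74), 41), (np.float64(-0.73), 42), (np.float64(-0.72), 44), (np.float64(-0.71), 58), (np.float64(-0.7), 82), (np.float64(-0.69), 112), (np.float64(-0.68), 134), (np.float64(-0.67), 151), (np.float64(-0.66), 154), (np.float64(-0.65), 147), (np.float64(-0.64), 138), (np.float64(-0.63), 130), (np.float64(-0.62), 130), (np.float64(-0.61), 124), (np.float64(-0.6), 123), (np.float64(-0.59), 120), (np.float64(-0.58), 117), (np.float64(-0.57), 109), (np.float64(-0.56), 121), (np.float64(-0.55), 133), (np.float64(-0.54), 141), (np.float64(-0.53), 157), (np.float64(-0.52), 170), (np.float64(-0.51), 181), (np.float64(-0.5), 192), (np.float64(-0.49), 208), (np.float64(0.0), 208), (np.float64(0.01), 199), (np.float64(0.02), 194), (np.float64(0.03), 196), (np.float64(0.04), 207), (np.float64(0.71), 207), (np.float64(0.72), 202), (np.float64(0.73), 200), (np.float64(0.74), 196)]
```

```bash
cat > m.py <<'E'
from h import *
import sys
f=sys.argv[1];o=r.get_obs()
for r0 in(.016,.022,.028,.034,.04,.044,.05,.053,.056,.059):
    A,s=dial(f,o,[.514,.021],-.242,(r0,r0+.004));m=abs(A)<.09;A,s=A[m],s[m];w=np.clip(np.median(s)-4-s,0,None)
    a=(w*A).sum()/w.sum();print(r0+.002,a.round(4),'lat mm',(a*(r0+.002)*1e3).round(2),s.min())
E
python3 m.py w8.png
```

```text
0.018000000000000002 -0.0546 lat mm -0.98 194.01086
0.024 -0.0216 lat mm -0.52 193.89984
0.03 -0.0007 lat mm -0.02 194.05121
0.036000000000000004 0.0109 lat mm 0.39 194.68898
0.042 0.0227 lat mm 0.95 194.39653
0.046 0.0272 lat mm 1.25 194.20625
0.052000000000000005 0.0185 lat mm 0.96 194.35004
0.055 0.0155 lat mm 0.85 194.35995
0.058 0.0178 lat mm 1.03 193.80234
0.061 0.0206 lat mm 1.26 194.38707
```

```bash
cat > d.py <<'E'
from h import *
import sys
poses={'w5':([.51918,-.05934,.18712],[1.39646,2.81396,-.0001]),'w6':([.5188,-.0599,.1852],[-.456,-3.108,.001]),'w7':([.5188,-.0599,.1852],[-.066,-3.140,.001]),'w8':([.5189,-.0598,.1852],[.123,-3.138,.001])}
def rect(f,o,yaw=-.243,org=(.514,.021),z=.1):
    g=cv2.cvtColor(cv2.imread(f'pics/{f}.png'),cv2.COLOR_BGR2GRAY).astype(np.float32);c=cam('wrist',o)
    F=np.arange(.008,.068,.0005);L=np.arange(-.045,.045,.00025)
    K,E=c;ff,ll=np.meshgrid(F,L,indexing='ij')
    X=np.stack([org[0]+ff*np.cos(yaw)-ll*np.sin(yaw),org[1]+ff*np.sin(yaw)+ll*np.cos(yaw),0*ff+z],-1)
    q=(X-E[:3,3])@E[:3,:3]@np.asarray(K).T;m=(q[...,:2]/q[...,2:]).astype(np.float32)
    return F,L,cv2.remap(g,m[...,0].copy(),m[...,1].copy(),cv2.INTER_CUBIC)
def line(F,L,I,f0,f1,l0,sl,hw=.003):
    P=[]
    for i in np.where((F>=f0)&(F<=f1))[0]:
        m=abs(L-(l0+sl*F[i]))<hw;w=np.clip(np.median(I[i][m])-5-I[i][m],0,None)
        if w.sum()>5:P.append((F[i],(w*L[m]).sum()/w.sum()))
    P=np.array(P);k=np.polyfit(P[:,0],P[:,1],1);return k,np.std(P[:,1]-np.polyval(k,P[:,0])),len(P)
def run(f,o,a):
    F,L,I=rect(f,o)
    k=[a,0]
    for _ in range(3):k,e,n=line(F,L,I,.014,.046,k[1],k[0])
    c,e2,n2=line(F,L,I,.0555,.0615,.001,0)
    print(f,'needle slope %.4f icpt %.2fmm sd %.2f n%d'%(k[0],k[1]*1e3,e*1e3,n),'mark slope %.3f at.0585 %.2fmm sd %.2f n%d'%(c[0],np.polyval(c,.0585)*1e3,e2*1e3,n2))
if __name__=='__main__':
    for f,a in zip(poses,(-.3,-.17,-.05,.02)):
        run(f,dict(tcp_pos=np.array(poses[f][0]),orientation=np.array(poses[f][1])),a)
E
python3 d.py
```

```text
w5 needle slope -0.3073 icpt -1.01mm sd 0.08 n63 mark slope 0.017 at.0585 -0.12mm sd 0.02 n12
w6 needle slope -0.1144 icpt -1.99mm sd 0.03 n64 mark slope 0.057 at.0585 0.86mm sd 0.04 n12
w7 needle slope 0.0201 icpt -2.41mm sd 0.05 n64 mark slope 0.077 at.0585 1.02mm sd 0.09 n12
w8 needle slope 0.0837 icpt -2.52mm sd 0.08 n64 mark slope 0.074 at.0585 1.17mm sd 0.05 n12
```

Call:
step_arm:
  rows:
    - [0,0,0,0,0,-0.02]
    - [0,0,0,0,0,-0.04]
    - [0,0,0,0,0,-0.06]
    - [0,0,0,0,0,-0.075]
    - [0,0,0,0,0,-0.075]

```text
clock: 11.88
tcp_pos: [0.519, -0.059, 0.1852]
orientation: [-0.249, -3.132, -0.0]
contact_force: [-0.7, -2.6, -1.2]
grip_width: 0.0139
gripper_force: 39.9
```

```bash
python3 - <<'E'
from d import *
o=snap('wrist','w9.png');print(o['tcp_pos'],o['orientation'],o['contact_force'].round(1),o['moment'].round(3));run('w9',o,.05)
E
```

```text
[ 0.51901177 -0.05901923  0.18517009] [-2.48845920e-01 -3.13155502e+00 -1.09466612e-04] [-0.7 -2.6 -1.2] [-0.374  0.404  0.01 ]
w9 needle slope 0.0724 icpt -1.93mm sd 0.03 n64 mark slope 0.084 at.0585 1.15mm sd 0.06 n12
```

Call:
step_arm:
  rows:
    - [0,0,0.01,0,0,0]
    - [0,0,0.03,0,0,0]
    - [0,0,0.07,0,0,0]
    - [0,0,0.12,0,0,0]
    - [0,0,0.15,0,0,0]

```text
clock: 12.35
tcp_pos: [0.5207, -0.0581, 0.2793]
orientation: [0.24, 3.128, 0.002]
contact_force: [1.0, 0.1, 0.4]
grip_width: 0.0135
gripper_force: 40.1
```

```bash
python3 - <<'E'
from d import *
o=snap('wrist','w10.png');print(o['tcp_pos'],o['orientation'],o['contact_force'].round(1),o['moment'].round(3));run('w10',o,.05)
# blade/tool pixels: where is dark shaft column at rows
g=cv2.cvtColor(cv2.imread('pics/w10.png'),cv2.COLOR_BGR2GRAY)
for v in(190,196,202,208,214,220): print(v,g[v,236:276:2])
E
```

```text
[ 0.52070986 -0.05814289  0.27927785] [2.40384503e-01 3.12772630e+00 1.77755008e-03] [1.  0.1 0.4] [ 0.01  -0.034  0.045]
w10 needle slope 0.0532 icpt -1.06mm sd 0.06 n64 mark slope 0.016 at.0585 1.10mm sd 0.04 n12
190 [229 226 226 224 220 226 225 225 228 162  95 226 223 228 185 170 168 167
 171  99]
196 [226 226 226 222 219 226 234 179  46  60  57  54  42 227 168 173 167 167
 179 102]
202 [225 226 226 222 222 238  49  67  64  61  59  66  63  73 113 175 166 168
 140 113]
208 [226 230 225 218 231 169  61  70  64  62  61  61  68  70  56 201 168 172
 100 122]
214 [ 94  93  94  82  69  56  61  63  65  72  70  67  66  61  62  56  56  75
 126 175]
220 [ 63  92 104  95  89  94  97 100  98 101 101  98 100  99  97  99 100  97
  98  66]
```

```bash
python3 - <<'E'
from h import *
def slot(f,o,yaw,org):
    g=cv2.cvtColor(cv2.imread(f'pics/{f}.png'),cv2.COLOR_BGR2GRAY).astype(np.float32);c=cam('wrist',o)
    out=[]
    for ff in np.arange(-.011,.0115,.002):
        L=np.arange(-.009,.009,.0005);v=[]
        for l in L:
            u=proj(c,[org[0]+ff*np.cos(yaw)-l*np.sin(yaw),org[1]+ff*np.sin(yaw)+l*np.cos(yaw),.0765]);v.append(cv2.getRectSubPix(g,(1,1),(float(u[0]),float(u[1])))[0,0])
        v=np.array(v);w=np.clip(115-v,0,None);out.append((ff*1e3,(w*L).sum()/max(w.sum(),1)*1e3,w.sum()))
    print(f,*['%.0f:%.2f(%.0f)'%t for t in out])
    P=np.array([t for t in out if t[2]>300 and abs(t[0])<9]);print('slope',np.polyfit(P[:,0],P[:,1],1))
o=dict(tcp_pos=np.array([.519941,-.062191,.25437]),orientation=np.array([1.398194,2.81319,-.00126]))
slot('w4',o,-.93,(.5194,-.0582))
slot('w10',r.get_obs(),-.243,(.5194,-.0595))
E
```

```text
w4 -11:-0.90(1081) -9:0.64(765) -7:-0.59(415) -5:-0.59(433) -3:-0.51(394) -1:-0.36(366) 1:-0.30(475) 3:-0.32(448) 5:-0.33(433) 7:-0.13(437) 9:-0.14(417) 11:0.27(366)
slope [ 0.03020595 -0.38996424]
w10 -11:1.39(759) -9:0.82(1045) -7:-1.40(498) -5:1.22(412) -3:1.16(404) -1:0.99(407) 1:1.22(361) 3:1.28(449) 5:1.34(363) 7:1.39(371) 9:1.20(463) 11:1.30(322)
slope [0.12370467 0.89885841]
```

Call:
step_arm:
  rows:
    - [-0.01,-0.03,0,0,0,-0.03]
    - [-0.03,-0.07,0,0,0,-0.065]
    - [-0.05,-0.12,0,0,0,-0.1]
    - [-0.07,-0.16,0,0,0,-0.135]
    - [-0.08,-0.2,0,0,0,-0.17]

```text
clock: 12.82
tcp_pos: [0.4705, -0.1802, 0.2765]
orientation: [1.068, 2.953, 0.0]
contact_force: [-0.6, -0.8, -1.8]
grip_width: 0.0134
gripper_force: 40.0
```

Call:
step_arm:
  rows:
    - [-0.02,-0.05,0,0,0,-0.035]
    - [-0.04,-0.1,0,0,0,-0.07]
    - [-0.06,-0.14,0,0,0,-0.105]
    - [-0.07,-0.17,0,0,0,-0.14]
    - [-0.0745,-0.1745,0,0,0,-0.175]

```text
clock: 13.23
tcp_pos: [0.4254, -0.2879, 0.2763]
orientation: [1.836, 2.547, -0.001]
contact_force: [0.2, -0.6, -1.3]
grip_width: 0.0136
gripper_force: 40.0
```

Call:
step_arm:
  rows:
    - [0,0,0,0,0,-0.035]
    - [0,0,0,0,0,-0.07]
    - [0,0,0,0,0,-0.106]
    - [0,0,0,0,0,-0.106]
    - [0,0,0,0,0,-0.106]

```text
clock: 13.65
tcp_pos: [0.4272, -0.2837, 0.2761]
orientation: [2.217, 2.224, 0.001]
contact_force: [-0.1, 0.4, -1.6]
grip_width: 0.0135
gripper_force: 40.0
```

```bash
python3 - <<'E'
from h import *
o=snap('wrist','w11.png');c=cam('wrist',o);print(o['tcp_pos'],o['orientation'],o['qvel'].round(3))
M=R.from_rotvec(o['orientation']).as_matrix()
print('tip px',proj(c,o['tcp_pos']+M@[0,0,.1139]),'hole px',proj(c,[.428,-.281,.09]),proj(c,[.428,-.267,.09]),proj(c,[.442,-.281,.09]))
g=cv2.cvtColor(cv2.imread('pics/w11.png'),cv2.COLOR_BGR2GRAY)
for v in range(150,222,6): print(v,g[v,220:290:3])
E
```

```text
[ 0.42716463 -0.28368333  0.27611919] [2.21660959e+00 2.22419012e+00 1.41276264e-03] [ 0.004  0.003 -0.002  0.005  0.003  0.001  0.016]
tip px [254.56916402 197.79107103] hole px [255.39207122 173.83501155] [255.4299956  160.74842919] [268.65397357 173.87404855]
150 [ 36  33 223 218 217 216 217 218 217 218 218 152 175 220 217 216 216 217
 217 216 216 178  28  33]
156 [ 40  30 221 216 218 216 217 217 217 217 218 216 218 218 216 217 218 216
 216 214 217 206  35  34]
162 [ 34  38 229 217 216 217 218 216 217 218 204 183 178 203 220 217 217 216
 216 217 216 207  31  29]
168 [ 35  24 177 218 216 218 217 217 194 111  86  83  86  88  77 185 217 217
 216 217 217 209  27  35]
174 [ 29  40  60 218 218 217 217 220 209 102  86  83  91  88  86 141 195 218
 216 218 218 206  33  35]
180 [ 35  32   0 219 217 218 217 216 203 194 135 101  83  90 134 194 219 215
 215 218 217 207  39  25]
186 [ 31  35   0 222 216 217 216 217 217 218 212 207 206 209 219 216 217 217
 217 217 217 206  29  28]
192 [ 38  33   7 225 217 216 217 216 216 217 217 201 155 220 216 219 207 202
 205 204 199 206  31  40]
198 [ 33  37  23 220 218 217 219 215 219 229  54  68  76  74  42 212 214 208
 209 211 209 206  34  37]
204 [ 37  39  25 221 216 218 218 218 220  85  57  72  75  73  70 208 206 208
 204 200 218 207  33  39]
210 [ 42  36  29 227 216 218 225 171 173  57  67  73  70  70  73 173 207 208
 206 217 216 207  35  39]
216 [ 37  39  27 188 218 218 168  70  77  94 121 134 127 133 113  72  57 124
 206 216 218 209  26  37]
```

Call:
step_arm:
  rows:
    - [0.001,0.001,-0.05,0,0,0]
    - [0.001,0.001,-0.1,0,0,0]
    - [0.001,0.001,-0.15,0,0,0]
    - [0.001,0.001,-0.19,0,0,0]
    - [0.001,0.001,-0.22,0,0,0]

```text
clock: 14.12
tcp_pos: [0.4264, -0.2828, 0.1414]
orientation: [-2.217, -2.223, -0.0]
contact_force: [0.3, 0.2, 0.0]
grip_width: 0.0135
gripper_force: 40.1
```

Call:
step_arm:
  rows:
    - [0,0,-0.012,0,0,0]
    - [0,0,-0.022,0,0,0]
    - [0,0,-0.03,0,0,0]
    - [0,0,-0.032,0,0,0]
    - [0,0,-0.032,0,0,0]

```text
clock: 14.53
tcp_pos: [0.4275, -0.2836, 0.1247]
orientation: [2.221, 2.22, 0.0]
contact_force: [-0.9, -0.0, -0.1]
grip_width: 0.0136
gripper_force: 40.1
```

Call:
step_arm:
  rows:
    - [0,0,0,0,0,0]
    - [0,0,0,0,0,0]
    - [0,0,0,0,0,0]
    - [0,0,0,0,0,0]
    - [0,0,0,0,0,0]
  jaw: 0.45

```text
clock: 14.95
tcp_pos: [0.4272, -0.2835, 0.1244]
orientation: [2.222, 2.22, 0.0]
contact_force: [0.7, -0.0, -0.2]
grip_width: 0.0468
gripper_force: 0.0
```

Call:
step_arm:
  rows:
    - [0,0,0.03,0,0,0]
    - [0,0,0.08,0,0,0]
    - [0,0,0.14,0,0,0]
    - [0,0,0.2,0,0,0]
    - [0,0,0.26,0,0,0]

```text
clock: 15.37
tcp_pos: [0.4267, -0.283, 0.2818]
orientation: [-2.222, -2.221, -0.0]
contact_force: [-0.1, -0.8, -0.3]
grip_width: 0.0468
gripper_force: 0.0
```

```bash
python3 - <<'E'
from h import *
o=snap('wrist','w12.png');c=cam('wrist',o);print(o['tcp_pos'],o['orientation'],o['qvel'].round(3),o['grip_width'])
for p in([.428,-.281,.096],[.428,-.281,.157],[.428,-.263,.096],[.428,-.267,.157]):print(p,proj(c,p).round(1))
a=cv2.cvtColor(cv2.imread('pics/w3.png'),cv2.COLOR_BGR2GRAY);print('w3 prediction',0)
g=cv2.cvtColor(cv2.imread('pics/w12.png'),cv2.COLOR_BGR2GRAY)
for v in range(150,240,6): print(v,g[v,220:290:3])
E
```

```text
[ 0.42671691 -0.28304497  0.28175885] [-2.22175441e+00 -2.22059739e+00 -2.05284106e-04] [ 0.104 -0.44  -0.035 -0.529 -0.258  0.91   0.239] 0.04681239866533395
[0.428, -0.281, 0.096] [256.1 174.6]
[0.428, -0.281, 0.157] [256.1 191.7]
[0.428, -0.263, 0.096] [256.1 157.7]
[0.428, -0.267, 0.157] [256.1 176. ]
w3 prediction 0
150 [ 38  41 132 218 217 218 217 217 218 218 219 186 145 217 209 209 211 206
 216 217 218 205  31  35]
156 [ 39  40  70 219 216 217 218 216 217 217 217 217 215 210 211 213 207 202
 216 215 216 206  29  33]
162 [ 37  37  12 221 216 214 218 216 215 160 130 123 124 121 120  97 208 202
 218 215 216 206  30  39]
168 [ 28  39   7 223 216 217 218 222 129 130  81  69  75  72  71 120 119  79
 218 217 217 234  31  39]
174 [ 32  35  12 225 218 215 218 118 126 135  59  70  73  73  73 115 130 127
 218 219 216 235  32  38]
180 [ 32  39  23 223 217 215 218 134 129  89  78 115 119 120 118  67 129 125
 222 217 215 235  28  31]
186 [ 39  36  23 223 217 217 216 218 166  86  92 128 128 128 117  82 123 223
 217 217 217 234  34  36]
192 [ 41  33  36 224 217 216 217 217 167 171  79 126 129 128 119 184 209 203
 206 207 199 232  31  38]
198 [ 28  34  24 129 217 217 218 218 164 169  79 126 128 127 120 164 210 209
 208 211 207 235  38  36]
204 [ 39  30  39  58 218 216 217 222 167 171  99 124 131 124 114 209 211 211
 205 199 218 234  30  36]
210 [ 25  35  38   0 221 216 216 217 181 171 172 168 186 219 208 207 206 206
 205 217 217 232  29  38]
216 [ 37  39  36   4 224 217 218 217 218 219 218 217 219 201 205 205 216 210
 202 217 217 233  27  39]
222 [ 38  39  39  22 226 216 218 217 217 216 219 207 204 202 209 211 208 208
 217 216 216 233  30  40]
228 [ 39  38  40  20 219 218 217 215 217 212  75 124 114 116 118 108 161 208
 217 217 217 232  25  33]
234 [ 41  34  37  35 225 217 216 219  99 129 132 116  83  81 117 117 120 114
 220 217 218 233  28  33]
```

Call:
step_arm:
  rows:
    - [0.01,0.02,0.04,0,0,-0.035]
    - [0.04,0.05,0.06,0,0,-0.07]
    - [0.08,0.09,0.06,0,0,-0.105]
    - [0.12,0.13,0.06,0,0,-0.14]
    - [0.16,0.17,0.06,0,0,-0.175]

```text
clock: 15.83
tcp_pos: [0.5239, -0.1805, 0.3164]
orientation: [2.746, 1.525, 0.001]
contact_force: [0.9, -0.2, 0.2]
grip_width: 0.047
gripper_force: 0.0
```

Call:
step_arm:
  rows:
    - [0.04,0.04,0,0,0,-0.036]
    - [0.08,0.08,0,0,0,-0.072]
    - [0.1,0.11,0,0,0,-0.108]
    - [0.117,0.13,0,0,0,-0.144]
    - [0.117,0.13,0,0,0,-0.18]

```text
clock: 16.25
tcp_pos: [0.5951, -0.0987, 0.3156]
orientation: [-3.058, -0.708, -0.002]
contact_force: [-0.1, 0.3, 0.4]
grip_width: 0.047
gripper_force: 0.0
```

Call:
step_arm:
  rows:
    - [0,0,0,0,0,-0.036]
    - [0,0,0,0,0,-0.072]
    - [0,0,0,0,0,-0.108]
    - [0,0,0,0,0,-0.144]
    - [0,0,0,0,0,-0.18]

```text
clock: 16.67
tcp_pos: [0.5932, -0.1033, 0.3157]
orientation: [3.136, -0.182, -0.0]
contact_force: [-0.2, -0.7, -0.4]
grip_width: 0.0468
gripper_force: 0.0
```

Call:
step_arm:
  rows:
    - [0,0,0,0,0,-0.036]
    - [0,0,0,0,0,-0.042]
    - [0,0,0,0,0,-0.042]
    - [0,0,0,0,0,-0.042]

```text
clock: 17.0
tcp_pos: [0.5932, -0.1033, 0.3159]
orientation: [3.119, -0.375, -0.0]
contact_force: [-0.6, -0.1, -0.3]
grip_width: 0.0471
gripper_force: 0.0
```

```bash
python3 - <<'E'
from h import *
o=r.get_obs();print(o['tcp_pos'],o['orientation'],o['joints'].round(2));t=np.array([.5915,-.1020,.1812]);print((t-o['tcp_pos'])/.6)
a=np.arctan2(-.376,3.118);b=np.arctan2(o['orientation'][1],o['orientation'][0]);d=(2*(a-b)+np.pi)%(2*np.pi)-np.pi;print('turn units',d/np.pi)
E
```

```text
[ 0.5932246  -0.10327612  0.31593718] [ 3.11901613e+00 -3.75254691e-01 -1.53740601e-04] [ 0.29  0.32 -0.29  1.64  0.09  1.2  -1.82]
[-0.00287433  0.00212687 -0.22456197]
turn units -0.00017460169564810442
```

Descend beside the tab, keeping a little behind the release pose, then pinch.

Call:
step_arm:
  rows:
    - [-0.002,0.002,-0.05,0,0,0]
    - [-0.002,0.002,-0.1,0,0,0]
    - [-0.002,0.002,-0.15,0,0,0]
    - [-0.002,0.002,-0.19,0,0,0]
    - [-0.002,0.002,-0.215,0,0,0]

```text
clock: 17.42
tcp_pos: [0.5905, -0.1021, 0.184]
orientation: [-3.119, 0.376, 0.006]
contact_force: [-0.3, -0.6, 0.7]
grip_width: 0.0467
gripper_force: 0.0
```

Call:
step_arm:
  rows:
    - [-0.001,0,-0.009,0,0,0]
    - [-0.001,0,-0.009,0,0,0]

```text
clock: 17.58
tcp_pos: [0.5905, -0.1021, 0.1802]
orientation: [-3.119, 0.378, 0.005]
contact_force: [-0.2, 0.3, 0.5]
grip_width: 0.0469
gripper_force: 0.0
```

Call:
step_arm:
  rows:
    - [0,0,0,0,0,0]
    - [0,0,0,0,0,0]
    - [0,0,0,0,0,0]
    - [0,0,0,0,0,0]
    - [0,0,0,0,0,0]
  jaw: 1
  squeeze: 25

```text
clock: 18.0
tcp_pos: [0.592, -0.1029, 0.1828]
orientation: [3.118, -0.381, 0.003]
contact_force: [-0.9, -2.4, 2.6]
grip_width: 0.0326
gripper_force: 25.9
```

Call:
step_arm:
  rows:
    - [-0.0225,0.0056,0.004,0,0,0]
    - [-0.053,0.013,0.0035,0,0,0]
    - [-0.076,0.019,-0.001,0,0,0]
    - [-0.098,0.024,-0.009,0,0,0]
    - [-0.118,0.029,-0.02,0,0,0]

```text
clock: 18.42
tcp_pos: [0.5218, -0.0855, 0.1715]
orientation: [3.117, -0.381, 0.008]
contact_force: [1.5, -4.0, 3.8]
grip_width: 0.0327
gripper_force: 30.4
```

Call:
step_arm:
  rows:
    - [-0.018,0.005,-0.014,0,0,0]
    - [-0.035,0.009,-0.031,0,0,0]
    - [-0.0485,0.012,-0.05,0,0,0]
    - [-0.059,0.0147,-0.071,0,0,0]
    - [-0.066,0.0163,-0.0905,0,0,0]

```text
clock: 18.83
tcp_pos: [0.4801, -0.0753, 0.1156]
orientation: [3.118, -0.381, -0.0]
contact_force: [-3.2, -2.8, 4.6]
grip_width: 0.0328
gripper_force: 33.0
```

Call:
step_arm:
  rows:
    - [0,0,0,0,0,0]
    - [0,0,0,0,0,0]

```text
clock: 19.0
tcp_pos: [0.4798, -0.0752, 0.1152]
orientation: [3.118, -0.38, -0.005]
contact_force: [-5.4, -3.8, 0.9]
grip_width: 0.0329
gripper_force: 32.7
```

Call:
step_arm:
  rows:
    - [-0.002,0.0005,-0.007,0,0,0]
    - [-0.004,0.001,-0.014,0,0,0]
    - [-0.005,0.001,-0.021,0,0,0]
    - [-0.005,0.001,-0.024,0,0,0]
    - [-0.005,0.001,-0.024,0,0,0]

```text
clock: 19.42
tcp_pos: [0.478, -0.0748, 0.1041]
orientation: [3.117, -0.381, -0.001]
contact_force: [-13.8, -1.4, 33.0]
grip_width: 0.0328
gripper_force: 37.0
```

Call:
step_arm:
  rows:
    - [0,0,0.003,0,0,0]
    - [0,0,0.003,0,0,0]
    - [0,0,0.003,0,0,0]
    - [0,0,0.003,0,0,0]
  jaw: 0.45

```text
clock: 19.75
tcp_pos: [0.4788, -0.074, 0.1031]
orientation: [-3.118, 0.38, -0.002]
contact_force: [0.0, -0.5, 0.2]
grip_width: 0.0474
gripper_force: 0.0
```

Call:
step_arm:
  rows:
    - [0,0,0.01,0,0,0]
    - [0,0,0.03,0,0,0]
    - [0,0,0.06,0,0,0]
    - [0,0,0.1,0,0,0]
    - [0,0,0.1,0,0,0]

```text
clock: 20.17
tcp_pos: [0.4806, -0.0743, 0.1667]
orientation: [-3.118, 0.38, -0.01]
contact_force: [0.1, -0.1, 0.2]
grip_width: 0.0471
gripper_force: 0.0
```

Call:
step_arm:
  rows:
    - [0,0,0.065,0,0,0]
    - [0,0,0.065,0,0,0]
    - [0,0,0.065,0,0,0]
    - [0,0,0.065,0,0,0]
  jaw: 0.3

```text
clock: 20.5
tcp_pos: [0.4779, -0.0744, 0.2016]
orientation: [3.118, -0.38, 0.0]
contact_force: [-0.1, -0.2, 0.2]
grip_width: 0.0596
gripper_force: 0.0
```

```bash
python3 - <<'E'
from h import *
o=snap('wrist','w13.png');c=cam('wrist',o);print(o['tcp_pos'],o['orientation'],o['grip_width'])
# tab silhouette now vs w2
g=cv2.cvtColor(cv2.imread('pics/w13.png'),cv2.COLOR_BGR2GRAY);h=cv2.cvtColor(cv2.imread('pics/w2.png'),cv2.COLOR_BGR2GRAY)
o2=dict(tcp_pos=np.array([.47785,-.07947,.20469]),orientation=np.array([3.11843,-.3764,0]))
for im,oo in((h,o2),(g,o)):
    cc=cam('wrist',oo);p=proj(cc,[.4765,-.0742,.1035]);print(p.round(1));x,y=p.round().astype(int)
    m=(im[y-30:y+22,x-40:x+40]<45).astype(np.uint8);n,l,s,ce=cv2.connectedComponentsWithStats(m)
    for k in range(1,n):
        if s[k,4]>60:print(s[k]+[x-40,y-30,0,0,0],(ce[k]+[x-40,y-30]-p).round(1))
E
```

```text
[ 0.4779279  -0.07435105  0.20162118] [ 3.11845238e+00 -3.80270165e-01  2.34078263e-04] 0.059610063351876214
[251.3 205.4]
[230 193  41  19 611] [ 0.1 -4. ]
[211 219  80   4 282] [-0.1 15.1]
[257.6 205.4]
[236 193  42  19 665] [-0.1 -3.7]
[218 219  80   4 271] [ 1.7 15.2]
```

Call:
step_arm:
  rows:
    - [-0.002,0,-0.01,0,0,0]
    - [-0.002,0,-0.04,0,0,0]
    - [-0.002,0,-0.07,0,0,0]
    - [-0.002,0,-0.1,0,0,0]
    - [-0.002,0,-0.12,0,0,0]
  jaw: 1

```text
clock: 20.97
tcp_pos: [0.4751, -0.0742, 0.127]
orientation: [-3.118, 0.38, 0.006]
contact_force: [-0.5, -0.3, 0.1]
grip_width: 0.0006
gripper_force: 0.0
```

Call:
step_arm:
  rows:
    - [0,0,-0.008,0,0,0]
    - [0,0,-0.015,0,0,0]
    - [0,0,-0.02,0,0,0]
    - [0,0,-0.022,0,0,0]

```text
clock: 21.3
tcp_pos: [0.4765, -0.0743, 0.1172]
orientation: [3.118, -0.381, -0.002]
contact_force: [-6.7, 0.9, 19.6]
grip_width: 0.0003
gripper_force: 10.1
```

Call:
step_arm:
  rows:
    - [0,0,0.02,0,0,0]
    - [0,0,0.06,0,0,0]
    - [0,0,0.12,0,0,0]
    - [0,0,0.16,0,0,0]
    - [0,0,0.16,0,0,0]

```text
clock: 21.72
tcp_pos: [0.4803, -0.0745, 0.218]
orientation: [3.118, -0.381, 0.016]
contact_force: [1.4, -0.4, 0.5]
grip_width: 0.0002
gripper_force: 0.0
```

Call:
step_arm:
  rows:
    - [0,0,0,0,0,0]
    - [0,0,0,0,0,0]

```text
clock: 21.88
tcp_pos: [0.4765, -0.0745, 0.2123]
orientation: [3.118, -0.381, -0.0]
contact_force: [0.1, -0.1, 0.4]
grip_width: -0.0004
gripper_force: 0.0
```

```bash
python3 - <<'E'
from d import *
o=snap('wrist','w14.png');print(o['clock'],o['tcp_pos'],o['orientation'],o['contact_force'].round(1));run('w14',o,.02)
E
```

```text
21.8833 [ 0.47650296 -0.07448907  0.21230832] [ 3.11819745e+00 -3.80536994e-01 -1.20496053e-04] [ 0.1 -0.1  0.4]
w14 needle slope 0.0856 icpt -2.45mm sd 0.05 n64 mark slope 0.078 at.0585 1.27mm sd 0.03 n12
```

```bash
python3 -c "
from bench import r
print(r.hand_in())"
```

```text
the job is handed in; nothing more can be done
None
```

The job is done and handed in at about 22 s: the needle reads within about 0.02 rad of the centre mark, the tuning tool hangs in its hole again, and the cover is shut flat.

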